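# Lever open the wide parts case at the model-car pit bench

## Task

Of the two small parts cases on the pit bench, the wider one has to be opened. Pick up the flat pry lever, slide its blade under the lip along the front of that case's lid and lever the lid up until it stands at least half open (45 degrees or more), working with the lever only and keeping the gripper off the case. Then lay the lever back down on the bench without dropping it, and leave the narrower case shut.

Things in the scene. Friction and masses are not known exactly. Their poses are not given: they have to be found in the camera images.
- lever: Flat pry lever, about 100 g, loose: black handle 90 long x 24 wide x 32 mm high and, in line, a flat steel blade 55 x 22 x 2.5 mm. Origin: centre of the handle, 16 mm above the bench. x from handle to blade, y across, z up; blade tip at x = 100 mm, its mid-plane at z = 0. At the start it points roughly away from the robot. The round-shafted screwdriver near is not it.
- wide_case: The wider (130 mm along y) of two low cases with lids, fixed to the bench, left or right; the other is 75 wide. Origin: centre of its underside. x from lip to hinge, roughly away from the robot; z up. Body x -45 to 45, 55 mm high. The lid's lip overhangs to x = -63, underside at z = 55. Below it a ledge reaches x = -53, top at z = 39: the slot between (16 mm) takes the blade.
- wide_lid (a joint): Opening angle (rad) of the wide case's lid, an 8 mm slab: 0 shut, grows as the lip rises, stop at 1.8. Its hinge axis runs along the case's y at x = +45 mm, z = 55 mm. Stiff hinge: about 1 N up at the lip moves it, and it stays where it is left.
- narrow_lid (a joint): Opening angle of the narrow case's lid in rad, 0 shut; it is to stay shut.

How it is judged:
On the way:
1. the lever's blade is lifting the wide case's lid (value of joint wide_lid above 0.12 rad and contact force between lever and wide_case above 0.2 N), for 0.1 s.
At the end, for the whole second after the job is handed in: The wide case's lid stands still, open by more than 0.7 rad (40 degrees); the narrow case's lid is shut (under 0.1 rad); the lever lies at rest on the bench (centre of its handle less than 30 mm above it) (value of joint wide_lid above 0.7 rad and velocity of joint wide_lid below 0.05 rad/s and value of joint narrow_lid below 0.1 rad and height (world z) of lever between 0 and 0.03 m and linear speed of lever below 0.03 m/s); the robot touches nothing.
It fails at once if the gripper or the arm presses on the wide case or its lid (more than 1 N) (contact force between any of the fingers, the arm and wide_case above 1 N).
It fails at once if the narrow case's lid is opened (more than 0.1 rad) (value of joint narrow_lid above 0.1 rad).
It fails at once if the lever is let go in the air (handle centre more than 60 mm above the bench with no finger on it) (height (world z) of lever above 0.06 m and contact force between the fingers and lever below 0.1 N).
It also fails if it takes over 51 s, if anything falls off the work surface, if the arm or the gripper's body presses on something with over 40 N, if the wrist force passes 120 N, or if a joint passes its speed limit or range.

## Robot

A 6-joint arm with a two-finger parallel gripper is mounted at the origin on the work surface. World frame = base frame: x ahead of the robot, y to its left, z up, the work surface at z = 0. Lengths are in m, angles in rad, forces in N, time in s.
With the tool pointing down it reaches from about 0.225 to 0.875 m from the base axis. Payload 3.4 kg.
Tool frame: the origin (TCP) lies midway between the tips of the shut fingers; the grasp point (between the pads) lies 19 mm behind it (manip.grip_point_offset is the distance from the TCP to the grasp point, in m); z points along the fingers, y is the line along which they close (so a half turn about z gives the same grasp; the last joint's range is limited). The gripper opens to 85 mm and grips with 20 to 120 N. Pads are 22 mm wide; open, the fingers measure 114 mm over their backs; the gripper's body (76 mm by 85 mm) begins 54 mm behind the grasp point. The pads swing forward as they close: fully open they stand 13 mm farther back than shut.
Start: joints at [-1.408, 0.276, 1.505, -0, 1.361, -0.121], TCP at [0.161, -0.552, 0.231] pointing down, gripper open.
Joint ranges: [-2.89, 2.89], [-0.75, 2.08], [0.22, 2.7], [-1.18, 4.32], [0.11, 2.71], [-2.7, 2.7]. Speed limits (rad/s): [2.57, 2.57, 3.14, 3.14, 3.14, 3.14].

## Interface

Orientations are given as a unit quaternion [w, x, y, z].
In Python, from rig import manip gives the robot as it stands.
- The arm moves only by the shell command python3 -m handwheel 'ROWS' [FORCE]. ROWS is JSON, a list of rows, each an object with "translation": the shift along the tool's x, y, z in m, a list of three; "angular": the turn, a rotation vector about the tool's x, y, z in degrees, a list of three; "hand": the closure, from 0 (fully open) to 1 (shut). A call has 1 to 10 rows; each row shifts and turns the commanded pose from where the row before left it, along the tool's axes as they then stand; what a row does not reach is not made up. A row lasts 1/12 s, in which the tool goes at most 41.7 mm and 7.16 degrees, less where a joint would pass 70% of its speed; a pose out of reach is approached as far as the arm can. A call with a gripper value outside its range is refused whole. The fingers move at their own pace and stop on an object; FORCE is the grip in N (left out, the last holds). Time passes only in rows, so rows that do not move let the fingers close. It gives the time, the measured TCP pose, the force, the opening and the grip force at its end, in the units of the state.
- manip.get_state(): the state, without advancing time (a new reading comes with each control period).
- manip.get_image(name): name is "side" or "top"; returns the picture (420x560x3 uint8, red, green, blue); there is no depth.
- manip.camera_info(name): a dict with "camera_matrix" (3x3 intrinsics, pixels), "eye" and "orientation" of the camera in the world. Camera axes: x right, y down, z forward; pixel columns grow to the right and rows downward; lengths in m; the calibration is good to about 2 mm. A picture is of the moment at which its call begins. camera_info takes no time and is no camera call.
- manip.sign_off(): hands the job in; it is judged then, once.
The state is a dict: "clock": time; "qpos": joint angles; "qd": joint speeds; "effort": joint torques, N m; "position": TCP position; "ee_rot": TCP orientation; "contact_force": force on the tool from outside, world axes, zero at the start; "moment": the same for the moment, N m; "width": finger opening in m; "gripper_force": force on a finger pad.
Only numpy, scipy, OpenCV 4.12 (cv2) and the standard library are available. Lean on these libraries where they do the work, as an engineer would, in place of code of your own. Each camera call takes 0.05 s, during which the arm holds its last target. There are 200 camera calls.

## Working session

There is one attempt and no reset: what is moved stays moved. The work goes in short steps, Python scripts to look and compute and a shell command to move; the robot and the scene stay as the last step left them, time stands still between calls to the robot, and variables do not carry over. Pictures are saved under pics/ and viewed, at most 10 in all, crops included, and the job is handed in when it is done.

```bash
mkdir -p pics; ls
python3 - <<'E'
from rig import manip
import cv2
for n in("side","top"):
    im=manip.get_image(n); cv2.imwrite(f"pics/{n}0.png",im[:,:,::-1]); print(n,manip.camera_info(n))
print(manip.get_state(), manip.grip_point_offset)
E
```

```text
pics
side {'camera_matrix': array([[443.60963608,   0.        , 279.30980028],
       [  0.        , 443.60963608, 207.4908049 ],
       [  0.        ,   0.        ,   1.        ]]), 'eye': array([0.52245675, 0.68777043, 0.57940034]), 'orientation': array([ 0.0138094 , -0.04390336,  0.88572786, -0.4619177 ])}
top {'camera_matrix': array([[503.04927051,   0.        , 274.51891693],
       [  0.        , 503.04927051, 205.09636633],
       [  0.        ,   0.        ,   1.        ]]), 'eye': array([ 0.49491762, -0.00551457,  0.80757474]), 'orientation': array([-0.03890875,  0.71610134, -0.6961827 ,  0.03185322])}
{'clock': 0.1, 'qpos': array([-1.40798746e+00,  2.76559919e-01,  1.50603932e+00, -2.55252969e-05,
        1.36068262e+00, -1.20991930e-01]), 'qd': array([ 0.00027569, -0.00155249, -0.003366  ,  0.00079867, -0.0005085 ,
       -0.0010449 ]), 'effort': array([ 1.36210030e-03, -4.17699802e+01, -2.46404904e+01, -1.47180108e-04,
        5.77010738e-03, -1.39098614e-05]), 'position': array([ 0.16091595, -0.55152546,  0.23049708]), 'ee_rot': array([-8.44159575e-04,  9.89948290e-01,  1.41427263e-01, -3.01350949e-05]), 'contact_force': array([0.33699281, 0.14028964, 0.13888036]), 'moment': array([0.01758222, 0.00680827, 0.01823756]), 'gripper_force': 0.0, 'width': 0.08551825402379587} 0.0187
```

View pics/side0.png

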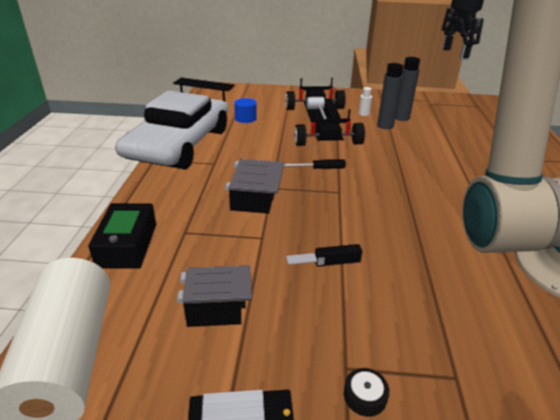

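View pics/top0.png

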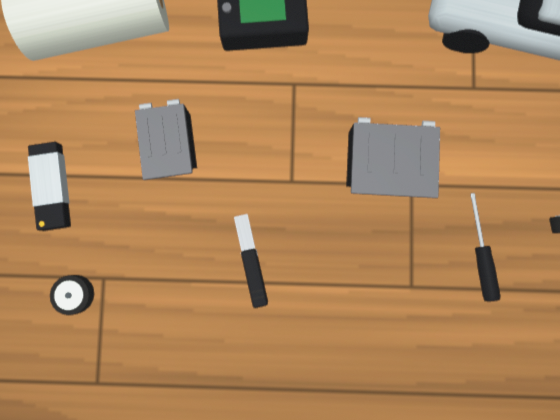

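Top view: the wide case's lid spans about (352-440, 122-197) on the right, the narrow case is at (165,140), and the lever runs from blade tip (241,216) to handle end (260,305). The screwdriver is at (485,250). Next I'll enlarge these areas.

Run:
```python
import cv2,numpy as np
t=cv2.imread("pics/top0.png");s=cv2.imread("pics/side0.png")
c=lambda im,x,y,w,h:cv2.resize(im[y:y+h,x:x+w],(400,300),interpolation=cv2.INTER_CUBIC)
# scale 3.333 (120x90) or 4 (100x75)
a=c(t,335,110,120,90);b=c(t,195,212,133,100);d=c(s,220,150,80,60);e=c(s,280,225,100,75)
cv2.imwrite("pics/crops.png",np.vstack([np.hstack([a,b]),np.hstack([d,e])]))
```

```text
(no output)
```

View pics/crops.png

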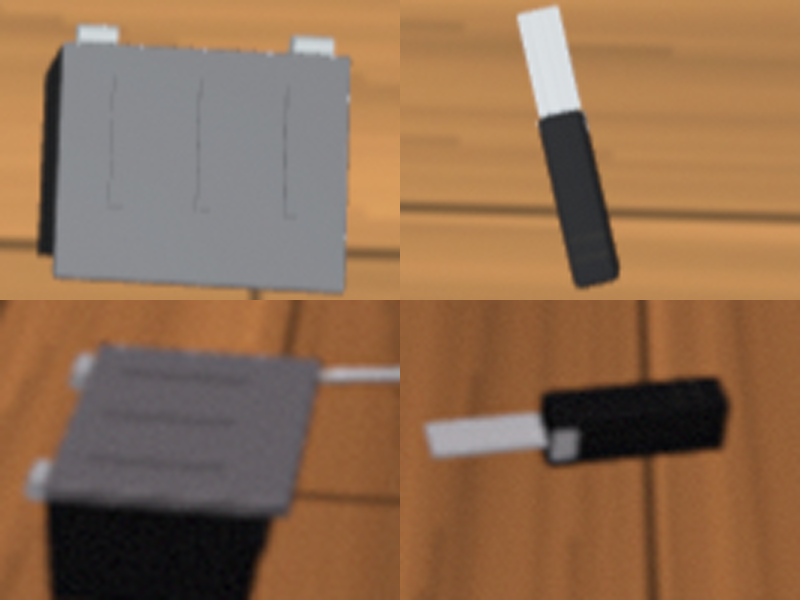

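```bash
cat > h.py <<'E'
import numpy as np,cv2
from scipy.spatial.transform import Rotation as R
from scipy.optimize import least_squares
from rig import manip
CI={n:manip.camera_info(n) for n in("side","top")}
def rot(q): return R.from_quat(np.roll(q,-1))
def proj(n,P):
    c=CI[n]; p=rot(c["orientation"]).inv().apply(np.atleast_2d(P)-c["eye"])@c["camera_matrix"].T
    return p[:,:2]/p[:,2:]
def tri(t,s): 
    r=least_squares(lambda p:np.r_[proj("top",p)[0]-t,proj("side",p)[0]-s],[.5,0,.03]); return r.x,np.sqrt((r.fun**2).mean())
def px(c,sc,o): return (np.array(c)+.5)/sc-.5+np.array(o)
def fit(M,t,s,z0,g,free=4):
    # M model pts, t/s dict idx->pixel ; params x,y,yaw,z
    def f(p):
        P=R.from_euler("z",p[2]).apply(M)+[p[0],p[1],p[3]]
        return np.r_[(proj("top",P)[list(t)]-np.array(list(t.values()))).ravel(),(proj("side",P)[list(s)]-np.array(list(s.values()))).ravel()]
    r=least_squares(f,g+[z0]); return r.x,r.fun.reshape(-1,2).round(1)
E
python3 - <<'E'
from h import *
np.set_printoptions(suppress=True,precision=4)
o=(335,110);d=(220,150)
T=[px(c,10/3,o) for c in[(63,43),(350,57),(344,293),(54,277)]]
S=[px(c,5,d) for c in[(50,190),(103,46),(320,62),(288,205)]]
for a,b in zip(T,S):print(tri(a,b))
M=np.array([[45,65,63],[45,-65,63],[-63,-65,63],[-63,65,63]])/1e3
print(fit(M,dict(enumerate(T)),dict(enumerate(S)),0,[.6,-.2,0]))
o=(195,212);d=(280,225)
T=[px(c,3,o) for c in[(117,15),(156,6),(183,110),(218,275),(178,288),(139,122)]]
S=[px(c,4,d) for c in[(35,158),(25,123),(142,97),(318,79)]]
for a,b in zip(T,S):print(tri(a,b))
M=np.array([[100,11,0],[100,-11,0],[45,-12,16],[-45,-12,16],[-45,12,16],[45,12,16]])/1e3
print(fit(M,dict(enumerate(T)),dict(enumerate(S)),.016,[.4,.05,0]))
E
```

```text
(array([ 0.6972, -0.1129,  0.0625]), np.float64(0.6144063324402786))
(array([ 0.6946, -0.2425,  0.0628]), np.float64(0.3612714145690622))
(array([ 0.5878, -0.2395,  0.0623]), np.float64(0.07638326705737214))
(array([ 0.5911, -0.11  ,  0.0638]), np.float64(0.014202996220284137))
(array([ 0.6518, -0.1766, -0.0247, -0.0005]), array([[-0.1, -0. ],
       [ 0.1,  0.1],
       [ 0.4,  0.3],
       [-0.1,  0.6],
       [-1.5, -0.2],
       [-0.8, -0.1],
       [ 0.4, -0.1],
       [ 0.4,  0.6]]))
(array([0.5535, 0.0674, 0.0165]), np.float64(0.29327986594610683))
(array([0.5592, 0.0469, 0.0197]), np.float64(0.02088826427675882))
(array([0.5048, 0.0306, 0.0273]), np.float64(0.20805247547972164))
(array([0.4211, 0.0101, 0.0291]), np.float64(0.564057082340013))
(array([0.4599, 0.0312, 0.256 , 0.0142]), array([[ 0.3,  0.3],
       [ 0.9,  0.2],
       [-0.3, -0.8],
       [ 1.1,  1.9],
       [-0.9,  1.2],
       [-0.8, -1.3],
       [-0.6,  0.8],
       [-0.2,  1.8],
       [-1.1, -1.1],
       [ 0. , -1. ]]))
```

```bash
cat >> h.py <<'E'
def go(p,yaw,pitch=0):
    """remaining move in tool axes; pitch>0 = blade tip up"""
    s=manip.get_state(); r=rot(s["ee_rot"])
    g=R.from_euler("ZY",[yaw,-pitch])*R.from_quat([1,0,0,0])
    print("shift mm",(r.inv().apply(np.array(p)-s["position"])*1e3).round(1),"turn deg",np.degrees((r.inv()*g).as_rotvec()).round(2),
      "t",round(s["clock"],2),"F",s["contact_force"].round(1),"w",round(s["width"],4),"g",round(s["gripper_force"],1))
E
python3 -c "
from h import *
go([.46,.031,.10],.256)"
```

```text
shift mm [ 450.2 -475.3  131.4] turn deg [-0.1  -0.01  1.59] t 0.1 F [0.3 0.1 0.1] w 0.0855 g 0.0
```

```bash
python3 -m handwheel '[{"translation":[0.0225,-0.0235,0.003],"angular":[0,0,0],"hand":0},{"translation":[0.0225,-0.0235,0.003],"angular":[0,0,0],"hand":0},{"translation":[0.0225,-0.0235,0.003],"angular":[0,0,0],"hand":0},{"translation":[0.0225,-0.0235,0.003],"angular":[0,0,0],"hand":0},{"translation":[0.0225,-0.0235,0.003],"angular":[0,0,0],"hand":0},{"translation":[0.0225,-0.0235,0.003],"angular":[0,0,0],"hand":0},{"translation":[0.0225,-0.0235,0.003],"angular":[0,0,0],"hand":0},{"translation":[0.0225,-0.0235,0.003],"angular":[0,0,0],"hand":0},{"translation":[0.0225,-0.0235,0.003],"angular":[0,0,0],"hand":0},{"translation":[0.0225,-0.0235,0.003],"angular":[0,0,0],"hand":0}]' 90
python3 -m handwheel '[{"translation":[0.0225,-0.0235,0.010],"angular":[0,0,0.2],"hand":0},{"translation":[0.0225,-0.0235,0.010],"angular":[0,0,0.2],"hand":0},{"translation":[0.0225,-0.0235,0.010],"angular":[0,0,0.2],"hand":0},{"translation":[0.0225,-0.0235,0.010],"angular":[0,0,0.2],"hand":0},{"translation":[0.0225,-0.0235,0.010],"angular":[0,0,0.2],"hand":0},{"translation":[0.0225,-0.0235,0.010],"angular":[0,0,0.2],"hand":0},{"translation":[0.0225,-0.0235,0.010],"angular":[0,0,0.2],"hand":0},{"translation":[0.0225,-0.0235,0.010],"angular":[0,0,0.2],"hand":0},{"translation":[0.0225,-0.0235,0.010],"angular":[0,0,0],"hand":0},{"translation":[0,0,0],"angular":[0,0,0],"hand":0}]'
python3 -c "
from h import *
go([.46,.031,.10],.256);go([.46,.031,.006],.256)"
```

```text
clock: 0.93
position: [0.3114, -0.2617, 0.201]
ee_rot: [-0.0, 0.99, 0.141, -0.0]
contact_force: [0.4, 0.7, -0.2]
width: 0.0855
gripper_force: 0.0
clock: 1.77
position: [0.4512, -0.0013, 0.1096]
ee_rot: [-0.001, 0.992, 0.13, -0.0]
contact_force: [-0.5, 0.3, -0.2]
width: 0.0854
gripper_force: 0.0
shift mm [ 16.8 -28.9   9.7] turn deg [-0.17  0.02  0.23] t 1.77 F [-0.5  0.3 -0.2] w 0.0854 g 0.0
shift mm [ 16.8 -28.6 103.7] turn deg [-0.17  0.02  0.23] t 1.77 F [-0.5  0.3 -0.2] w 0.0854 g 0.0
```

```bash
python3 -m handwheel '[{"translation":[0.0085,-0.0145,0.004],"angular":[0,0,0.2],"hand":0},{"translation":[0.0085,-0.0145,0.004],"angular":[0,0,0],"hand":0},{"translation":[0,0,0.018],"angular":[0,0,0],"hand":0},{"translation":[0,0,0.018],"angular":[0,0,0],"hand":0},{"translation":[0,0,0.018],"angular":[0,0,0],"hand":0},{"translation":[0,0,0.018],"angular":[0,0,0],"hand":0},{"translation":[0,0,0.012],"angular":[0,0,0],"hand":0},{"translation":[0,0,0.008],"angular":[0,0,0],"hand":0},{"translation":[0,0,0.004],"angular":[0,0,0],"hand":0},{"translation":[0,0,0],"angular":[0,0,0],"hand":0}]'
python3 - <<'E'
from h import *
go([.46,.031,.006],.256)
ims=[cv2.resize(manip.get_image(n)[y:y+150,x:x+200],(400,300),interpolation=2) for n,x,y in(("top",160,190),("side",230,170))]
cv2.imwrite("pics/pre.png",np.hstack(ims)[:,:,::-1])
E
```

```text
clock: 2.6
position: [0.4586, 0.0265, 0.0067]
ee_rot: [-0.0, 0.992, 0.126, -0.001]
contact_force: [-0.8, 1.0, -0.3]
width: 0.0856
gripper_force: 0.0
shift mm [ 2.5 -4.1  0.7] turn deg [-0.02  0.09 -0.22] t 2.6 F [-0.8  1.  -0.3] w 0.0856 g 0.0
```

View pics/pre.png

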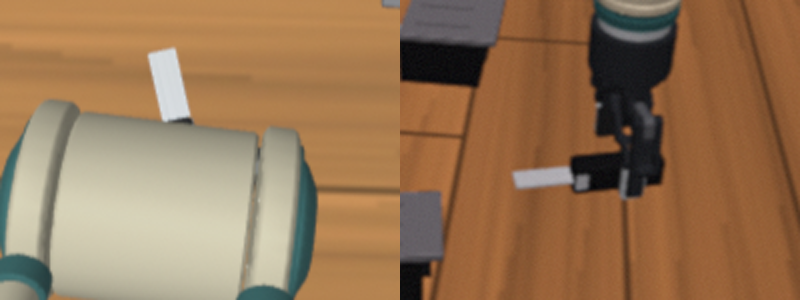

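The fingers straddle the handle a little behind its middle (side crop about (632,165)), and the blade is clear. I'll centre and close.

```bash
python3 -m handwheel '[{"translation":[0.0025,-0.004,0],"angular":[0,0,0],"hand":0},{"translation":[0,0,0],"angular":[0,0,0],"hand":1},{"translation":[0,0,0],"angular":[0,0,0],"hand":1},{"translation":[0,0,0],"angular":[0,0,0],"hand":1},{"translation":[0,0,0],"angular":[0,0,0],"hand":1},{"translation":[0,0,0],"angular":[0,0,0],"hand":1},{"translation":[0,0,0],"angular":[0,0,0],"hand":1},{"translation":[0,0,0],"angular":[0,0,0],"hand":1},{"translation":[0,0,0],"angular":[0,0,0],"hand":1},{"translation":[0,0,0],"angular":[0,0,0],"hand":1}]' 90
python3 -c "
from h import *
go([.46,.031,.006],.256)"
```

```text
clock: 3.53
position: [0.4608, 0.0312, 0.0077]
ee_rot: [0.0, 0.992, 0.126, 0.0]
contact_force: [-0.7, 0.7, 5.6]
width: 0.0225
gripper_force: 88.8
shift mm [-0.8 -0.   1.7] turn deg [ 0.02 -0.03 -0.21] t 3.53 F [-0.7  0.7  5.6] w 0.0225 g 88.8
```

```bash
python3 -m handwheel '[{"translation":[0,0,-0.008],"angular":[0,0,0],"hand":1},{"translation":[0,0,-0.014],"angular":[0,0,0],"hand":1},{"translation":[0,0,-0.014],"angular":[0,0,0],"hand":1},{"translation":[0,0,0],"angular":[0,0,0],"hand":1}]'
python3 -c "
from h import *
go([.4439,-.1714,.0387],-.025)"
```

```text
clock: 3.87
position: [0.4622, 0.0311, 0.0453]
ee_rot: [0.001, 0.992, 0.126, 0.002]
contact_force: [0.9, -0.6, -0.5]
width: 0.0228
gripper_force: 88.2
shift mm [-68.3 191.5   6.6] turn deg [ 0.06 -0.25 15.9 ] t 3.87 F [ 0.9 -0.6 -0.5] w 0.0228 g 88.2
```

```bash
python3 -m handwheel '[{"translation":[-0.0098,0.0273,0],"angular":[0,0,0],"hand":1},{"translation":[-0.0098,0.0273,0],"angular":[0,0,0],"hand":1},{"translation":[-0.0098,0.0273,0],"angular":[0,0,0],"hand":1},{"translation":[-0.0098,0.0273,0],"angular":[0,0,0],"hand":1},{"translation":[-0.0098,0.0273,0],"angular":[0,0,0],"hand":1},{"translation":[-0.0098,0.0273,0],"angular":[0,0,0],"hand":1},{"translation":[-0.0098,0.0273,0],"angular":[0,0,0],"hand":1},{"translation":[0,0,0.003],"angular":[0,0,5.3],"hand":1},{"translation":[0,0,0.003],"angular":[0,0,5.3],"hand":1},{"translation":[0,0,0],"angular":[0,0,5.3],"hand":1}]'
python3 -m handwheel '[{"translation":[0,0,0],"angular":[0,0,0],"hand":1},{"translation":[0,0,0],"angular":[0,0,0],"hand":1}]'
python3 - <<'E'
from h import *
go([.4439,-.1714,.0387],-.025)
t=manip.get_image("top");s=manip.get_image("side")
ims=[cv2.resize(im[y:y+75,x:x+100],(800,600),interpolation=2)[:h] for im,x,y,h in((t,345,185,300),(s,230,150,300))]
cv2.imwrite("pics/stage.png",np.vstack(ims)[:,:,::-1])
E
```

```text
clock: 4.7
position: [0.4409, -0.1714, 0.0362]
ee_rot: [-0.001, 1.0, -0.016, -0.001]
contact_force: [-0.1, 0.6, -1.0]
width: 0.0223
gripper_force: 88.4
clock: 4.87
position: [0.4415, -0.1708, 0.0368]
ee_rot: [-0.0, 1.0, -0.011, -0.0]
contact_force: [0.1, -0.7, -1.1]
width: 0.0225
gripper_force: 88.4
shift mm [ 2.4  0.5 -1.9] turn deg [-0.02  0.05  0.12] t 4.87 F [ 0.1 -0.7 -1.1] w 0.0225 g 88.4
```

View pics/stage.png

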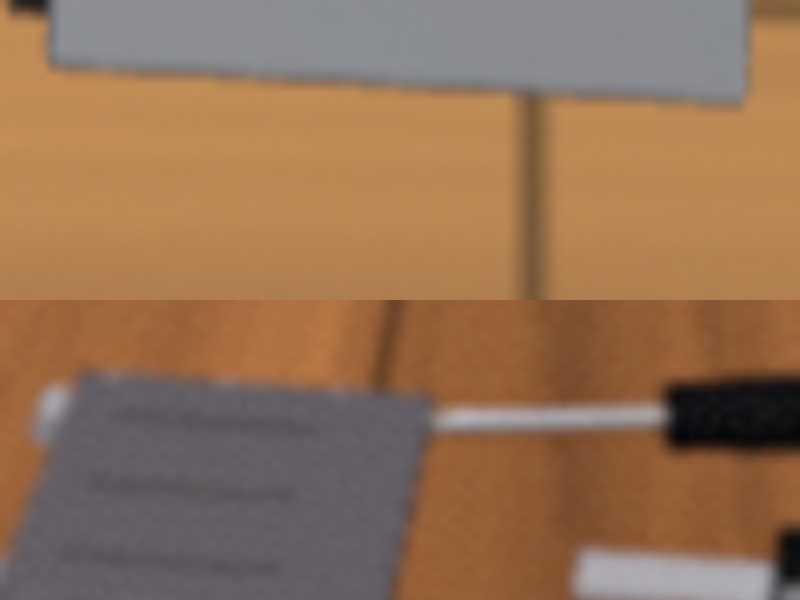

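The crops cut the tip off. Side view shows the tip's far corner at about (302.6,180.9). I'll crop again around the blade.

Run:
```python
from h import *
t=manip.get_image("top");s=manip.get_image("side")
print(proj("top",[.5415,-.1733,.0445]),proj("side",[.5415,-.1733,.0445]))
a=cv2.resize(t[195:270,355:430],(400,400),interpolation=2);b=cv2.resize(s[165:225,290:350],(400,400),interpolation=2)
cv2.imwrite("pics/stage2.png",np.hstack([a,b])[:,:,::-1])
```

```text
[[390.43303011 227.9866816 ]] [[301.4111684  184.15265601]]
```

View pics/stage2.png

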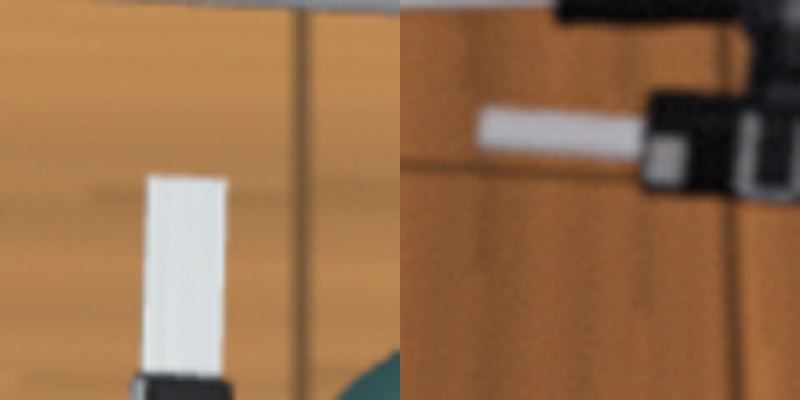

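Top crop shows the tip corners at (148,176) and (228,180). Side crop shows them at (80,107) and (77,148). Triangulating tip and base gives the lever's pose in the hand.

Run:
```python
from h import *
T=[px(c,16/3,(355,195)) for c in[(148,176),(228,180),(142,373),(222,376)]]
S=[px(c,20/3,(290,165)) for c in[(77,148),(80,107),(243,157),(247,118)]]
P=[]
for a,b in zip(T,S):
    p,e=tri(a,b);P.append(p);print(p.round(4),round(e,2))
P=np.array(P);c=R.from_euler("z",.0247)
tip=P[:2].mean(0);base=P[2:].mean(0);d=tip-base
print("tip in case frame",c.apply(tip-[.6518,-.1766,0]).round(4),"yaw",np.arctan2(d[1],d[0]),"pitch",np.arcsin(d[2]/np.linalg.norm(d)),np.linalg.norm(d))
print(manip.get_state()["position"])
```

```text
[ 0.5417 -0.1609  0.0452] 0.03
[ 0.5413 -0.1829  0.048 ] 0.13
[ 0.486  -0.1593  0.0467] 0.09
[ 0.4855 -0.1813  0.0488] 0.26
tip in case frame [-0.1104  0.0019  0.0466] yaw -0.029271638435825913 pitch -0.02056282166299564 0.05573615891552427
[ 0.44187989 -0.1707862   0.03726472]
```

```bash
python3 -m handwheel '[{"translation":[0.012,0,0],"angular":[0,0,0],"hand":1},{"translation":[0.012,0,0],"angular":[0,0,0],"hand":1},{"translation":[0.012,0,0],"angular":[0,0,0],"hand":1},{"translation":[0.008,0,0],"angular":[0,0,0],"hand":1},{"translation":[0.006,0,0],"angular":[0,0,0],"hand":1},{"translation":[0.005,0,0],"angular":[0,0,0],"hand":1},{"translation":[0.005,0,0],"angular":[0,0,0],"hand":1},{"translation":[0,0,0],"angular":[0,0,0],"hand":1},{"translation":[0,0,0],"angular":[0,0,0],"hand":1}]'
python3 - <<'E'
from h import *
go([.442+.060,-.1708-.0015,.0373],-.025)
H=np.array([45,55])
# tip-top path on lid underside at radius 95 (tip x=-50)
p0=None
for a in range(0,71,7):
    q=H+95*np.array([-np.cos(np.radians(a)),np.sin(np.radians(a))]); 
    if p0 is not None: print(a,(q-p0).round(1))
    p0=q
s=manip.get_image("side")
cv2.imwrite("pics/in.png",cv2.resize(s[150:225,225:345],(640,400),interpolation=2)[:,:,::-1])
E
```

```text
clock: 5.82
position: [0.5017, -0.1724, 0.0371]
ee_rot: [-0.0, 1.0, -0.012, -0.0]
contact_force: [-0.4, -0.1, -1.3]
width: 0.0222
gripper_force: 88.4
shift mm [ 0.3 -0.1 -0.2] turn deg [-0.01  0.04  0.01] t 5.82 F [-0.4 -0.1 -1.3] w 0.0222 g 88.4
7 [ 0.7 11.6]
14 [ 2.1 11.4]
21 [ 3.5 11.1]
28 [ 4.8 10.6]
35 [6.1 9.9]
42 [7.2 9.1]
49 [8.3 8.1]
56 [9.2 7.1]
63 [10.   5.9]
70 [10.6  4.6]
```

View pics/in.png

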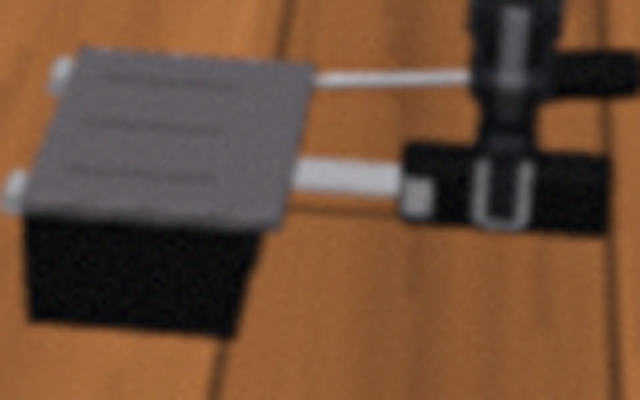

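The blade is under the lip (crop (295,172)), near the middle of the lid's width, and the gripper is well clear. Lifting along the lid's arc.

```bash
python3 -m handwheel '[{"translation":[0,0,-0.004],"angular":[0,0,0],"hand":1},{"translation":[0,0,-0.003],"angular":[0,0,0],"hand":1},{"translation":[0.0005,0,-0.006],"angular":[0,0,0],"hand":1},{"translation":[0.0005,0,-0.006],"angular":[0,0,0],"hand":1},{"translation":[0.001,0,-0.0057],"angular":[0,0,0],"hand":1},{"translation":[0.001,0,-0.0057],"angular":[0,0,0],"hand":1},{"translation":[0.0017,0,-0.0055],"angular":[0,0,0],"hand":1},{"translation":[0.0018,0,-0.0055],"angular":[0,0,0],"hand":1},{"translation":[0,0,0],"angular":[0,0,0],"hand":1},{"translation":[0,0,0],"angular":[0,0,0],"hand":1}]'
python3 - <<'E'
from h import *
s=manip.get_image("side")
cv2.imwrite("pics/up1.png",cv2.resize(s[120:225,205:345],(640,480),interpolation=2)[:,:,::-1])
E
```

```text
clock: 6.7
position: [0.5093, -0.1729, 0.0793]
ee_rot: [0.0, 1.0, -0.013, 0.001]
contact_force: [0.1, 0.5, -1.6]
width: 0.0222
gripper_force: 88.4
```

View pics/up1.png

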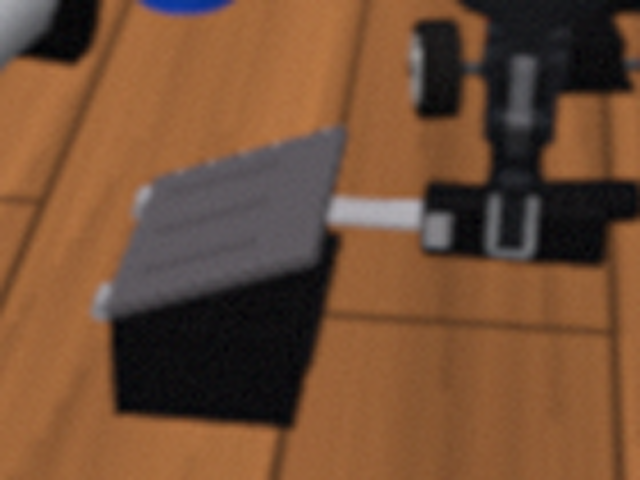

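The lid is rising, about 20° so far, with its lip edge at (345,130)-(320,265) in the crop and the lever level. Continuing along the arc to about 70°.

```bash
python3 -m handwheel '[{"translation":[0.0024,0,-0.0053],"angular":[0,0,0],"hand":1},{"translation":[0.0024,0,-0.0053],"angular":[0,0,0],"hand":1},{"translation":[0.003,0,-0.005],"angular":[0,0,0],"hand":1},{"translation":[0.003,0,-0.005],"angular":[0,0,0],"hand":1},{"translation":[0.0036,0,-0.0045],"angular":[0,0,0],"hand":1},{"translation":[0.0036,0,-0.0046],"angular":[0,0,0],"hand":1},{"translation":[0.0041,0,-0.004],"angular":[0,0,0],"hand":1},{"translation":[0.0042,0,-0.0041],"angular":[0,0,0],"hand":1},{"translation":[0,0,0],"angular":[0,0,0],"hand":1}]'
python3 -m handwheel '[{"translation":[0.0046,0,-0.0035],"angular":[0,0,0],"hand":1},{"translation":[0.0046,0,-0.0036],"angular":[0,0,0],"hand":1},{"translation":[0.005,0,-0.003],"angular":[0,0,0],"hand":1},{"translation":[0.005,0,-0.0029],"angular":[0,0,0],"hand":1},{"translation":[0.0053,0,-0.0023],"angular":[0,0,0],"hand":1},{"translation":[0.0053,0,-0.0023],"angular":[0,0,0],"hand":1},{"translation":[0,0,0],"angular":[0,0,0],"hand":1},{"translation":[0,0,0],"angular":[0,0,0],"hand":1}]'
python3 - <<'E'
from h import *
s=manip.get_image("side")
cv2.imwrite("pics/up2.png",cv2.resize(s[90:225,185:365],(640,480),interpolation=2)[:,:,::-1])
E
```

```text
clock: 7.5
position: [0.5366, -0.1738, 0.1176]
ee_rot: [0.001, 1.0, -0.012, 0.002]
contact_force: [0.7, -0.8, -1.3]
width: 0.0223
gripper_force: 88.4
clock: 8.17
position: [0.5653, -0.1742, 0.1342]
ee_rot: [0.0, 1.0, -0.012, 0.001]
contact_force: [-0.3, -0.1, -2.7]
width: 0.0224
gripper_force: 88.4
```

View pics/up2.png

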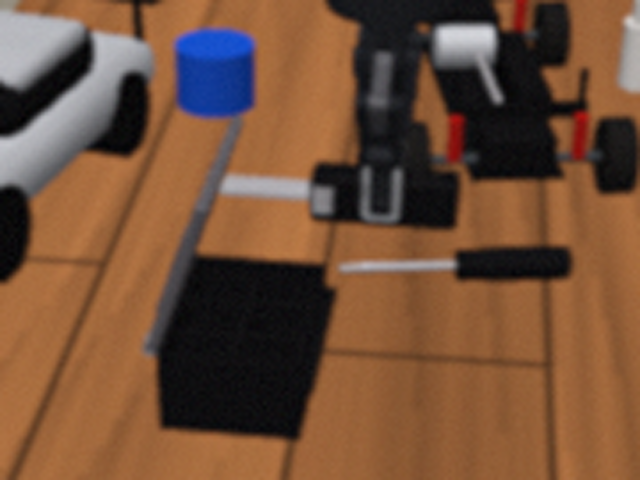

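The lid stands at about 70° (seen edge-on from (150,350) to (238,118)) and the lever is still level in the hand. I'll back the blade out before lowering.

```bash
python3 -m handwheel '[{"translation":[-0.006,0,0],"angular":[0,0,0],"hand":1},{"translation":[-0.015,0,0],"angular":[0,0,0],"hand":1},{"translation":[-0.019,0,0],"angular":[0,0,0],"hand":1},{"translation":[-0.019,0,0],"angular":[0,0,0],"hand":1},{"translation":[-0.019,0,0],"angular":[0,0,0],"hand":1},{"translation":[-0.019,0,0],"angular":[0,0,0],"hand":1},{"translation":[-0.019,0,0],"angular":[0,0,0],"hand":1},{"translation":[-0.019,0,0],"angular":[0,0,0],"hand":1},{"translation":[-0.019,0,0],"angular":[0,0,0],"hand":1},{"translation":[0,0,0],"angular":[0,0,0],"hand":1}]'
python3 -m handwheel '[{"translation":[0,0,0.016],"angular":[0,0,0],"hand":1},{"translation":[0,0,0.016],"angular":[0,0,0],"hand":1},{"translation":[0,0,0.016],"angular":[0,0,0],"hand":1},{"translation":[0,0,0.016],"angular":[0,0,0],"hand":1},{"translation":[0,0,0.016],"angular":[0,0,0],"hand":1},{"translation":[0,0,0.016],"angular":[0,0,0],"hand":1},{"translation":[0,0,0.012],"angular":[0,0,0],"hand":1},{"translation":[0,0,0.005],"angular":[0,0,0],"hand":1},{"translation":[0,0,0],"angular":[0,0,0],"hand":1},{"translation":[0,0,0],"angular":[0,0,0],"hand":1}]'
```

```text
clock: 9.05
position: [0.4056, -0.1687, 0.1337]
ee_rot: [-0.001, 1.0, -0.013, -0.002]
contact_force: [-1.1, -0.1, -1.1]
width: 0.0224
gripper_force: 88.4
clock: 9.88
position: [0.4108, -0.1704, 0.0213]
ee_rot: [0.0, 1.0, -0.013, 0.0]
contact_force: [-0.1, 0.1, -1.3]
width: 0.0225
gripper_force: 88.4
```

Lowering slowly to contact.

```bash
python3 -m handwheel '[{"translation":[0,0,0.004],"angular":[0,0,0],"hand":1},{"translation":[0,0,0.004],"angular":[0,0,0],"hand":1},{"translation":[0,0,0.003],"angular":[0,0,0],"hand":1},{"translation":[0,0,0.001],"angular":[0,0,0],"hand":1},{"translation":[0,0,0],"angular":[0,0,0],"hand":1},{"translation":[0,0,0],"angular":[0,0,0],"hand":1}]'
python3 -m handwheel '[{"translation":[0,0,0.001],"angular":[0,0,0],"hand":1},{"translation":[0,0,0],"angular":[0,0,0],"hand":1},{"translation":[0,0,0],"angular":[0,0,0],"hand":1}]'
```

```text
clock: 10.38
position: [0.4105, -0.1702, 0.0091]
ee_rot: [0.0, 1.0, -0.013, -0.0]
contact_force: [-0.6, -0.6, -1.4]
width: 0.0224
gripper_force: 88.4
clock: 10.63
position: [0.4105, -0.1702, 0.0081]
ee_rot: [0.0, 1.0, -0.013, 0.0]
contact_force: [0.3, -0.2, -1.6]
width: 0.0225
gripper_force: 88.4
```

```bash
python3 -m handwheel '[{"translation":[0,0,0.0007],"angular":[0,0,0],"hand":1},{"translation":[0,0,0],"angular":[0,0,0],"hand":1},{"translation":[0,0,0],"angular":[0,0,0],"hand":1}]'
python3 -m handwheel '[{"translation":[0,0,0],"angular":[0,0,0],"hand":0.55},{"translation":[0,0,0],"angular":[0,0,0],"hand":0.4},{"translation":[0,0,0],"angular":[0,0,0],"hand":0},{"translation":[0,0,0],"angular":[0,0,0],"hand":0},{"translation":[0,0,0],"angular":[0,0,0],"hand":0},{"translation":[0,0,0],"angular":[0,0,0],"hand":0},{"translation":[0,0,0],"angular":[0,0,0],"hand":0},{"translation":[0,0,0],"angular":[0,0,0],"hand":0}]' 20
```

```text
clock: 10.88
position: [0.4106, -0.1703, 0.0077]
ee_rot: [0.0, 1.0, -0.013, 0.0]
contact_force: [-0.8, 0.0, 3.4]
width: 0.022
gripper_force: 89.1
clock: 11.55
position: [0.4105, -0.1702, 0.0074]
ee_rot: [0.0, 1.0, -0.013, -0.0]
contact_force: [0.1, 1.0, 0.3]
width: 0.0855
gripper_force: 0.0
```

```bash
python3 -m handwheel '[{"translation":[0,0,-0.01],"angular":[0,0,0],"hand":0},{"translation":[0,0,-0.02],"angular":[0,0,0],"hand":0},{"translation":[0,0,-0.025],"angular":[0,0,0],"hand":0},{"translation":[0,0,-0.025],"angular":[0,0,0],"hand":0},{"translation":[0,0,-0.025],"angular":[0,0,0],"hand":0},{"translation":[-0.01,0,-0.025],"angular":[0,0,0],"hand":0},{"translation":[-0.02,0,-0.02],"angular":[0,0,0],"hand":0},{"translation":[-0.02,0,-0.01],"angular":[0,0,0],"hand":0},{"translation":[0,0,0],"angular":[0,0,0],"hand":0},{"translation":[0,0,0],"angular":[0,0,0],"hand":0}]'
python3 - <<'E'
from h import *
cv2.imwrite("pics/end.png",manip.get_image("side")[:,:,::-1])
E
```

```text
clock: 12.38
position: [0.3603, -0.1689, 0.1679]
ee_rot: [0.001, 1.0, -0.013, 0.001]
contact_force: [-0.1, -0.1, -0.3]
width: 0.0854
gripper_force: 0.0
```

View pics/end.png

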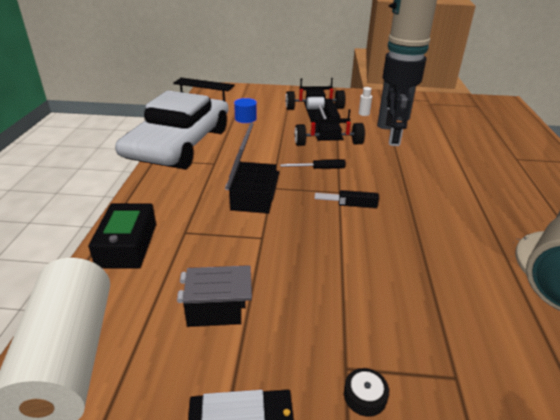

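The wide lid stands open (edge from (232,187) to (250,125)), the lever lies flat at (350,199), the narrow case is shut at (217,285), and the gripper is clear of everything.

```bash
python3 -c "
from rig import manip
print(manip.sign_off())"
```

```text
the job is handed in; nothing more can be done
None
```

The wide case's lid was levered open to about 70° by eye from the side camera, the lever is back flat on the bench, the narrow case stayed shut, and the job is handed in at about 12.4 s; the sign-off returned no verdict.

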